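# Plug in the coding plug and hold the shutter flap at dead centre

## Task

The position switch of the laser's shutter jig is to be taught its changeover point. First push the coding plug fully home in the socket of the jig; then swing the flap (its side pin is the grip) up from rest to its tipping point, where it stands straight up, without letting it go over to the far side, and finish with the flap still gripped there: the program ends while holding it, steady. Leave the loupe and the turned blank where they stand.

Things in the scene. Friction and masses are not known exactly. Their poses are not given: they have to be found in the camera images.
- work_table: fixed raised aluminium work table, 260 x 470 mm (x, y), top 90 mm above the bench; the jig, plug, loupe, blank and a fixed step gauge stand on it. Origin under its centre, at bench level. A monitor (top 520 mm above the bench, 0.25 m ahead of the robot, from 30 mm right of its middle outward) and the laser column at the left are in the way of a low arm: draw in, turn to the front, go out high
- plug_center (a point): loose coding plug, upright near the table's right end, in a row with loupe and blank, 65 mm apart. Grey block head 28 x 40 x 26 mm (x, y, z) over a steel shank 20 x 30 x 16 mm pointing down; 42 mm high. Point: its centre, 21 mm above the foot, 8 mm below the head's middle. z up; x across the 28 mm of the head, the sides to grip. Fits the socket either way round. About 80 g
- socket (a point): socket in the dark steel block (56 x 64 mm, top 40 mm above the table) at the right end of the fixed jig: centre of the mouth of a blind hole 22 x 32 mm (x, y), 20 mm deep, rim bevelled. z up, y along the flap's hinge axis, x from the resting flap towards the hinge. Plug home: its head rests on the block and plug_center is 5 mm above this point
- flap_hinge (a point): middle of the flap's hinge axis, 110 mm above the table, half-way between two upright cheeks (116 mm over their outsides, 34 mm long in x) that reach 17 mm above the axis; 105 mm from the socket along +y. Fixed; axes as the socket's, the hinge axis is y
- flap_pin (a point): grip of the flap: middle of a round steel pin, 12 mm thick, that sticks out of the flap's left edge (+y) near its free end, parallel to the hinge axis, 88 mm from the axis, 76 mm along +y from flap_hinge. Bare for 30 mm on either side of the point; a 17 mm collar ends it. The flap (84 mm wide, up to 12 mm thick) reaches 7 mm past the pin's axis. The point turns with the flap
- flap (a joint): angle of the flap, rad: 0 = at rest, level, lying towards the robot on its stop; grows as the free end (and the pin) swings up; 1.571 = straight up, its balance point, the pin directly above the hinge axis; beyond it the flap falls to the far stop at 2.7. The hinge is almost free of friction, the flap weighs 0.25 kg (about 1.5 N at the pin when level) and falls either way if let go
- loupe_center (a point): black loupe standing on the work table, a round cup 37 mm wide, 32 mm high (point at its centre); loose, to be left alone
- blank_center (a point): turned steel blank standing on the work table, 42 mm wide flange with a narrower neck, 30 mm high (point at its centre); loose, to be left alone
There are look-alikes about, which are no part of the job. What is shaped like the part that bears plug_center but blue or turquoise is not meant.

How it is judged:
On the way, in this order (a step that is already met when the one before it is completed fails the run):
1. the coding plug is fully home in the socket (z of plug_center in the frame of socket below 0.008 m and horizontal distance between plug_center and socket below 0.004 m and angle between plug_center's own z axis and vertical below 0.08 rad), for 0.2 s.
2. the flap is swung up to its balance point (value of joint flap between 1.471 and 1.671 rad), for 0.3 s.
At the end, for the whole second after the job is handed in: The plug is home in the socket (head within 3 mm of the block, centred to 4 mm, upright to 0.08 rad); the flap stands within 0.1 rad of straight up (joint 1.571), still (under 0.1 rad/s), with the fingers holding it (contact force over 1 N); loupe and blank have not moved more than 20 mm (all of step 1 and all of step 2 and velocity of joint flap between -0.1 and 0.1 rad/s and contact force between flap and the fingers above 1 N); the arm keeps its last pose, push and grip.
It fails at once if the flap goes over to the far side (more than 0.35 rad past straight up) (value of joint flap above 1.92 rad).
It fails at once if the loupe is moved by more than 20 mm (distance of loupe_center from where it was at the start of the episode above 0.02 m).
It fails at once if the blank is moved by more than 20 mm (distance of blank_center from where it was at the start of the episode above 0.02 m).
It also fails if it takes over 61 s, if anything falls off the work surface, if the arm or the gripper's body presses on something with over 40 N, if the wrist force passes 120 N, or if a joint passes its speed limit or range.

## Robot

A 6-joint arm with a two-finger parallel gripper is mounted at the origin on the work surface; the furniture and walls round the work are solid. World frame = base frame: x ahead of the robot, y to its left, z up, the work surface at z = 0. Lengths are in m, angles in rad, forces in N, time in s.
With the tool pointing down it reaches from about 0.25 to 0.725 m from the base axis. Payload 4 kg.
Tool frame: the origin (TCP) lies between the finger pads; the fingertips stand 11 mm ahead of it and the grasp point (between the pads) lies 8 mm behind it (bot.tip_extent is the distance from the TCP to the fingertips, in m); z points along the fingers, y is the line along which they close (so a half turn about z gives the same grasp; the last joint's range is limited). The gripper opens to 85 mm and grips with 20 to 120 N. Pads are 22 mm wide; open, the fingers measure 114 mm over their backs; the gripper's body (76 mm by 85 mm) begins 54 mm behind the grasp point. The pads swing forward as they close: fully open they stand 13 mm farther back than shut.
Start: joints at [1.212, 0.241, 0.005, 1.335, 0, 1.571], TCP at [0.176, 0.468, 0.242] pointing down, gripper open.
Joint ranges: [-2.72, 2.72], [-1.05, 1.87], [-1.09, 1.28], [-1.99, 2.15], [-1.42, 1.44], [-3.14, 3.14]. Speed limits (rad/s): [2.79, 2.79, 3.14, 3.14, 3.14, 3.14].

## Interface

Orientations are given as a unit quaternion [x, y, z, w].
In Python, from workcell import bot gives the robot as it stands. The module is installed in compiled form; this text tells all that it offers.
- The arm moves only by the tool drive_tool, never from a script. Its argument "rows" is a list of rows, each an object of numbers: "dx", "dy", "dz": the shift along the tool's x, y, z in units of 50 mm (1.0 is 50 mm); "wx", "wy", "wz": the turn, a rotation vector about the tool's x, y, z in units of 5 degrees (1.0 is 5 degrees); "hand": the finger opening in mm, from 0 to 85.4. A call has 1 to 20 rows; each row is the pose to reach, as a shift and turn from the pose commanded when the call began, along the tool's axes at that moment; what a row does not reach only later rows make up. A row lasts 1/10 s, in which the tool goes at most 50 mm and 8.59 degrees, less where a joint would pass 70% of its speed; a pose out of reach is approached as far as the arm can. A call with a gripper value outside its range is refused whole. The fingers move at their own pace and stop on an object; the grip force is fixed at half the most. Time passes only in rows, so rows that repeat a pose let the fingers close. It gives the time, the measured TCP pose, the force, the opening and the grip force at its end, in the units of the state.
- bot.get_obs(): the state, without advancing time (a new reading comes with each control period).
- bot.camera(name): name is "side" or "top"; returns the picture (420x560x3 uint8, red, green, blue); there is no depth.
- bot.get_calibration(name): a dict with "vfov" (degrees; the focal length in pixels is half the picture's height over the tangent of half this angle, whatever the lens; pixels are square), "cx", "cy" (the principal point, pixels), "origin" and "rotation" of the camera in the world. Camera axes: x right, y up, looking along -z (the intrinsics and any distortion apply to the point x, -y, -z); pixel columns grow to the right and rows downward; lengths in m; the calibration is good to about 2 mm. A picture is of the moment at which its call begins. get_calibration takes no time and is no camera call.
- bot.job_done(): hands the job in; it is judged then, once.
Trained networks look in the newest picture that a camera, given by its name, has taken for a name from the list of things; names that differ only in an ending like _2 or _b are one class to them, and where a whole thing is asked for, a point or a joint stands for the part that bears it (a point fixed in the world has none). Each returns a list of dicts, best first, with "score" (0 to 1); they miss things now and then, are a little off and sometimes report something else, mostly with a low value. They report only what shows in the picture. A call takes as long as a camera call. They do not tell look-alikes from the thing itself.
- bot.look_for(camera, thing): "extent" ([centre column, centre row, width, height] in pixels, round what is visible of it).
- bot.outline_of(camera, thing): "region" (420x560 bool, what is visible of it) and "extent" ([centre column, centre row, width, height] in pixels, round what is visible of it).
The state is a dict: "clock": time; "joint_pos": joint angles; "joint_vel": joint speeds; "tau": joint torques, N m; "eef_pos": TCP position; "tool_rot": TCP orientation; "ft_force": force on the tool from outside, world axes, zero at the start; "ft_torque": the same for the moment, N m; "grip_width": finger opening in m; "grasp_force": force on a finger pad.
Only numpy, scipy, OpenCV 4.12 (cv2) and the standard library are available. Lean on these libraries where they do the work, as an engineer would, in place of code of your own. Each camera call takes 0.05 s, during which the arm holds its last target. There are 200 camera calls.

## Working session

There is one attempt and no reset: what is moved stays moved. The work goes in short steps, Python scripts to look and compute and a tool call to move; the robot and the scene stay as the last step left them, time stands still between calls to the robot, and variables do not carry over. Pictures are saved under pics/ and viewed, at most 10 in all, crops included, and the job is handed in when it is done.

Besides the shell and the picture viewer there is one more tool, called after "Emit:" as name([rows], argument=value, ...), one row to a line, values as JSON. drive_tool: Moves the arm, as the interface text tells. Its arguments: {"type":"object","properties":{"rows":{"type":"array","items":{"type":"object","properties":{"dx":{"type":"number"},"dy":{"type":"number"},"dz":{"type":"number"},"wx":{"type":"number"},"wy":{"type":"number"},"wz":{"type":"number"},"hand":{"type":"number"}}}}},"required":["rows"]}

```bash
mkdir -p pics
cat > h.py <<'E'
import numpy as np, cv2
from workcell import bot
def cal(n):
    c=bot.get_calibration(n); f=210/np.tan(np.radians(c['vfov'])/2)
    return c,f,np.array(c['origin'],float),np.array(c['rotation'],float).reshape(3,3) if np.size(c['rotation'])==9 else c['rotation']
E
python3 - <<'E'
from h import *
o=bot.get_obs(); print({k:np.round(v,3).tolist() for k,v in o.items()})
for n in ('side','top'):
    im=bot.camera(n); cv2.imwrite(f'pics/{n}0.png',im[:,:,::-1]); print(n,bot.get_calibration(n))
    for t in ('plug_center','loupe_center','blank_center','flap','flap_pin','socket','work_table','flap_hinge'):
        try: print(t,[(round(d['score'],2),np.round(d['extent'],1).tolist()) for d in bot.look_for(n,t)][:4])
        except Exception as e: print(t,e)
E
```

```text
{'clock': 0.0, 'joint_pos': [1.212, 0.241, 0.004, 1.335, 0.0, 1.571], 'joint_vel': [-0.001, 0.001, -0.001, -0.002, -0.001, -0.001], 'tau': [0.0, -37.231, 25.241, 0.017, 0.0, 0.0], 'eef_pos': [0.175, 0.468, 0.241], 'tool_rot': [0.178, 0.984, -0.001, -0.0], 'ft_force': [0.494, -0.291, 1.006], 'ft_torque': [0.004, -0.007, -0.035], 'grasp_force': 0.0, 'grip_width': 0.085}
side {'vfov': 55.67276075125347, 'cx': 277.8655052097281, 'cy': 206.20764001701295, 'origin': array([ 0.32102542, -0.94906245,  0.54061394]), 'rotation': array([ 0.50761852, -0.06621916, -0.12588236,  0.84976002])}
plug_center [(0.8, [266.9, 256.4, 22.3, 30.9]), (0.75, [217.1, 264.8, 15.2, 22.1]), (0.7, [250.7, 335.7, 26.3, 35.0]), (0.53, [211.2, 242.2, 21.0, 22.5])]
loupe_center [(0.85, [328.0, 244.4, 13.8, 26.4])]
blank_center [(0.57, [296.2, 250.3, 15.0, 20.4])]
flap [(0.89, [259.0, 158.5, 60.3, 28.6])]
flap_pin [(0.32, [308.8, 240.7, 176.6, 144.2])]
socket [(0.61, [280.2, 187.3, 107.2, 87.3])]
work_table [(0.96, [309.7, 239.6, 175.6, 145.0])]
flap_hinge [(0.65, [280.4, 188.4, 105.0, 85.8])]
top {'vfov': 49.19360111464706, 'cx': 273.78181009657493, 'cy': 214.20635763496364, 'origin': array([ 0.29713911, -0.22356277,  1.23760176]), 'rotation': array([-0.06604923,  0.07022488,  0.70434942, -0.70327651])}
plug_center [(0.77, [324.7, 234.0, 16.6, 16.8]), (0.69, [243.4, 271.6, 11.8, 16.1]), (0.61, [361.8, 261.8, 16.5, 18.7]), (0.48, [274.0, 270.7, 15.8, 15.2])]
loupe_center []
blank_center [(0.77, [324.0, 210.4, 16.0, 14.3]), (0.68, [230.8, 197.5, 108.1, 65.6])]
flap [(0.97, [211.3, 202.2, 67.4, 52.7])]
flap_pin [(0.93, [210.7, 202.2, 69.2, 52.0])]
socket [(0.75, [229.8, 199.8, 105.1, 62.2])]
work_table [(0.91, [256.8, 194.7, 183.0, 98.3])]
flap_hinge [(0.59, [232.5, 198.2, 104.7, 66.7]), (0.25, [255.6, 192.9, 181.2, 102.3])]
```

View pictures.

Run:
```python
import cv2
a=cv2.imread('pics/side0.png');b=cv2.imread('pics/top0.png')
cv2.imwrite('pics/side1.png',cv2.resize(a[110:360,180:440],None,fx=2.4,fy=2.4,interpolation=2)[:600])
cv2.imwrite('pics/top1.png',cv2.resize(b[130:310,140:400],None,fx=3,fy=3,interpolation=2))
```

```text
(no output)
```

View pics/side1.png

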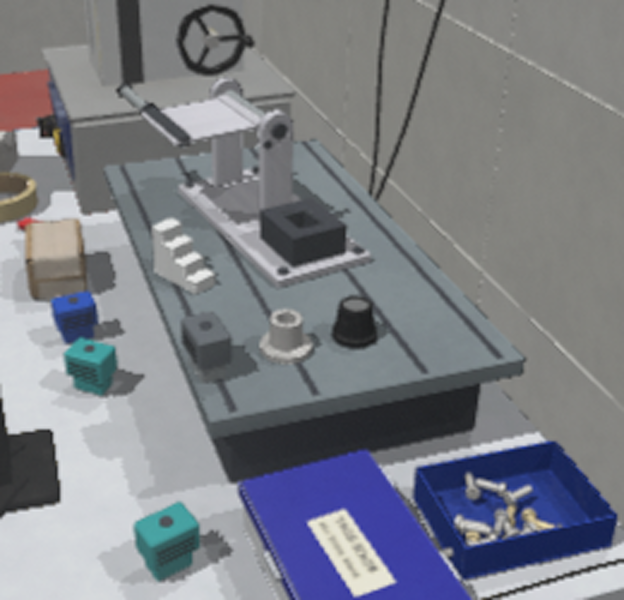

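View pics/top1.png

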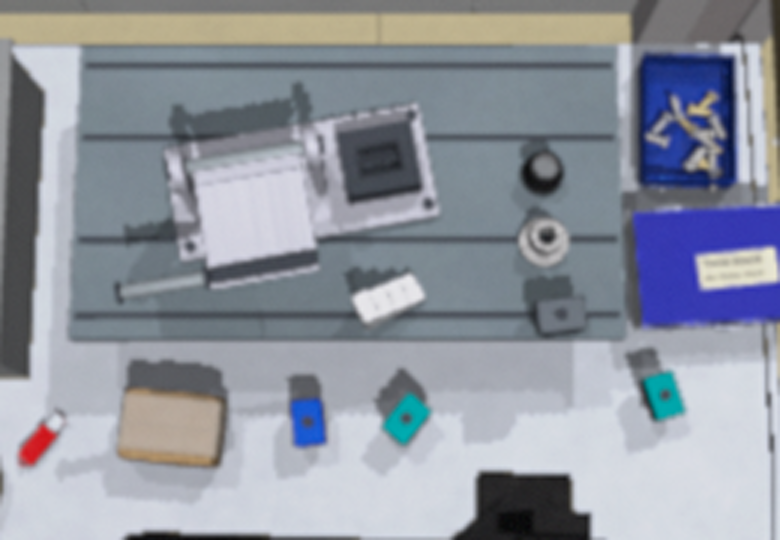

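View pics/top0.png

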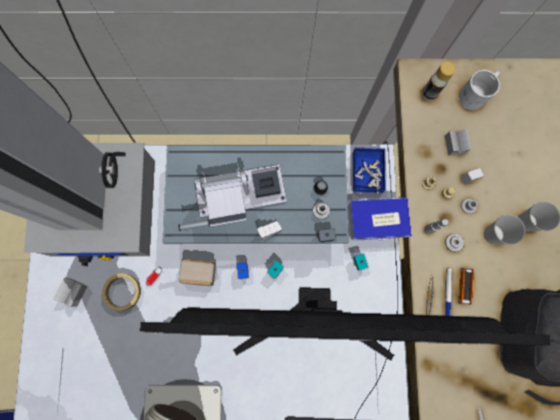

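The side crop shows the table: grey plug (267,252 in full-picture pixels), blank (298,248), loupe (328,243), jig with dark socket block (307,206) and flap with pin at far left.
In the top view the candidates for the plug are grey (326,235), blue (243,270), turquoise (275,269) and turquoise (361,262). The grey one fits: right colour, on the table, in a row with loupe and blank. I'll confirm it in an enlarged crop.

```bash
cat >> h.py <<'E'
from scipy.spatial.transform import Rotation as R
from scipy.optimize import least_squares
def P(n,X):
    c=bot.get_calibration(n); f=210/np.tan(np.radians(c['vfov'])/2)
    q=(np.atleast_2d(X)-c['origin'])@R.from_quat(c['rotation']).as_matrix()
    return np.c_[c['cx']+f*q[:,0]/-q[:,2], c['cy']-f*q[:,1]/-q[:,2]]
def ray(n,uv):
    c=bot.get_calibration(n); f=210/np.tan(np.radians(c['vfov'])/2)
    d=np.array([(uv[0]-c['cx'])/f,-(uv[1]-c['cy'])/f,-1]); return c['origin'],R.from_quat(c['rotation']).as_matrix()@d
def onz(n,uv,z):
    o,d=ray(n,uv); return o+d*(z-o[2])/d[2]
def tri(us,ut):
    r=least_squares(lambda X:np.r_[P('side',X)[0]-us,P('top',X)[0]-ut],[.45,-.2,.12]); return r.x,r.cost
E
python3 - <<'E'
from h import *
a=cv2.imread('pics/side0.png');b=cv2.imread('pics/top0.png')
def pan(im,x,y):
    p=cv2.resize(im[y:y+37,x:x+50],None,fx=8,fy=8,interpolation=cv2.INTER_CUBIC)
    for i in range(0,50,10): cv2.putText(p,str(x+i),(i*8,8),0,.3,(0,0,255)); cv2.line(p,(i*8,10),(i*8,16),(0,0,255))
    for i in range(0,37,10): cv2.putText(p,str(y+i),(0,i*8+3),0,.3,(0,0,255)); cv2.line(p,(20,i*8),(28,i*8),(0,0,255))
    return p
cv2.imwrite('pics/crop.png',np.vstack([np.hstack([pan(a,280,190),pan(b,243,163)]),np.hstack([pan(a,245,232),pan(b,303,218)])]))
print(onz('top',(326,234),.132),onz('side',(266,243),.132), tri([266,243],[326.5,233.5]))
print(tri([306,201],[266,182]))
for n in ('side','top'): print(n,P(n,[[0,0,0],[.45,-.2,.09],[.5,-.2,.09],[.45,-.15,.09],[.25,-.03,.52]]).round(1).tolist())
E
```

```text
[ 0.46396369 -0.35749216  0.132     ] [ 0.46643783 -0.35276201  0.132     ] (array([ 0.46491323, -0.35832095,  0.13579701]), np.float64(0.011632777725581526))
(array([ 0.59608352, -0.21109982,  0.12781646]), np.float64(1.1531297961863657e-05))
side [[48.6, 243.7], [241.7, 223.4], [263.6, 219.9], [237.3, 212.9], [109.4, 6.0]]
top [[182.5, 424.2], [261.7, 242.1], [261.7, 222.5], [241.8, 242.1], [143.2, 335.9]]
```

View pics/crop.png

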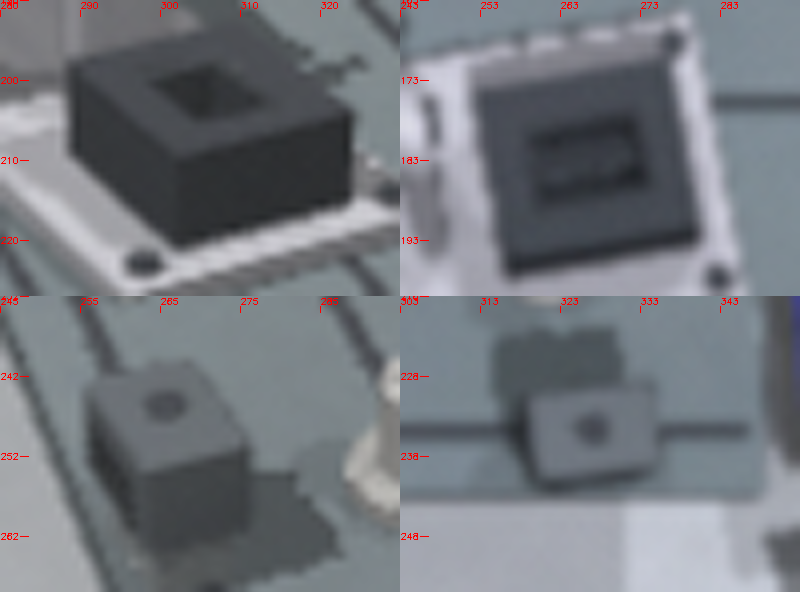

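The crop confirms it: the plug is the grey block (side top face about (266,245), top about (327,233)). The socket hole is at side (305,201), top (266,182). Next I fit the models to the corners.

```bash
cat > fit.py <<'E'
from h import *
def px(pts,x,y): return np.array([[x+(a+.5)/8-.5,y+(b+.5)/8-.5] for a,b in pts])
def box(p,w,l):  # corners: order (-x,+y)=BL,( +x,+y)=TL,(+x,-y)=TR,(-x,-y)=BR
    x,y,z,t=p; c=np.array([[-w,l],[w,l],[w,-l],[-w,-l]])/2
    return np.c_[c@np.array([[np.cos(t),np.sin(t)],[-np.sin(t),np.cos(t)]])+[x,y],np.full(4,z)]
def run(name,obs,p0):
    def f(p,):
        r=[]
        for n,w,l,idx,uv in obs: r.append((P(n,box(p,w,l))[idx]-uv).ravel())
        return np.concatenate(r)
    s=least_squares(f,p0,loss='soft_l1'); print(name,s.x.round(4),'deg',np.degrees(s.x[3]).round(2),'res',f(s.x).round(1)); return s.x
# in top view: left=+y, up=+x
S=run('socket',[('top',.056,.064,[0,1,2,3],px([(101,260),(72,90),(268,60),(299,234)],243,163)),
 ('top',.022,.032,[0,1,2,3],px([(137,205),(127,130),(235,115),(247,182)],243,163)),
 ('side',.056,.064,[0,2,3],px([(68,66),(352,112),(175,158)],280,190)),
 ('side',.022,.032,[0,1,2,3],px([(153,80),(205,64),(268,104),(203,120)],280,190))],[.596,-.211,.13,.1])
G=run('plug',[('top',.028,.040,[0,1,2,3],px([(143,192),(128,96),(257,84),(262,174)],303,218)),
 ('side',.028,.040,[0,1,2,3],px([(88,98),(185,64),(248,147),(137,180)],245,232))],[.465,-.358,.132,.1])
t=S[3]; ex=np.array([np.cos(t),np.sin(t),0]); ey=np.array([-np.sin(t),np.cos(t),0])
H=S[:3]+.105*ey+[0,0,.07]; F=H-.088*ex+.076*ey
print('hinge',H,'pin',F)
for n in ('side','top'): print(n,P(n,[F,F+.03*ey,F+.04*ey,F-.03*ey,H]).round(1).tolist())
print('pinend tri',tri([230.8,147.5],[179.3,227.3]),F+.034*ey)
E
python3 fit.py
```

```text
socket [ 0.5949 -0.2105  0.1282  0.1668] deg 9.55 res [-0.3  0.2 -0.2 -0.   0.4 -0.4  0.4 -0.7  0.5 -0.5  0.3  0.4 -0.6  0.2
 -0.6  0.3 -0.4 -0.2  0.2  0.5 -0.1  0.5 -1.  -0.6  1.  -0.7  0.3  0.2
 -0.3  0.3]
plug [ 0.4625 -0.3607  0.1299  0.1128] deg 6.46 res [-0.5 -0.3 -0.2  0.5 -0.1  0.1  0.8  0.1 -1.4 -1.   0.5 -0.1  0.8  0.7
  0.1  0.2]
hinge [ 0.57749667 -0.10699571  0.19821301] pin [ 0.4781024  -0.04665684  0.19821301]
side [[237.5, 152.3], [233.2, 148.5], [231.8, 147.3], [242.1, 156.3], [284.0, 156.1]]
top [[194.0, 223.8], [181.0, 225.9], [176.7, 226.6], [207.0, 221.6], [221.2, 181.9]]
pinend tri (array([ 0.46873109, -0.01360633,  0.20037243]), np.float64(0.13567947644800432)) [ 0.47245884 -0.01312849  0.19821301]
```

Emit:
drive_tool([
  {"dy": -4, "dz": -6},
  {"dy": -4, "dz": -6},
  {"dy": -4, "dz": -6},
  {"dy": -4, "dz": -6},
  {"dy": -4, "dz": -6},
  {"dy": -4, "dz": -6},
  {"dy": -4, "dz": -6},
  {"dy": -4, "dz": -6},
  {"dy": -4, "dz": -6},
  {"dy": -4, "dz": -6},
])

```text
invalid input at $.rows[0]: expected keys dx, dy, dz, wx, wy, wz, hand
```

Emit:
drive_tool([
  {"dx": 0, "dy": -4, "dz": -6, "wx": 0, "wy": 0, "wz": 0, "hand": 85},
  {"dx": 0, "dy": -4, "dz": -6, "wx": 0, "wy": 0, "wz": 0, "hand": 85},
  {"dx": 0, "dy": -4, "dz": -6, "wx": 0, "wy": 0, "wz": 0, "hand": 85},
  {"dx": 0, "dy": -4, "dz": -6, "wx": 0, "wy": 0, "wz": 0, "hand": 85},
  {"dx": 0, "dy": -4, "dz": -6, "wx": 0, "wy": 0, "wz": 0, "hand": 85},
  {"dx": 0, "dy": -4, "dz": -6, "wx": 0, "wy": 0, "wz": 0, "hand": 85},
  {"dx": 0, "dy": -4, "dz": -6, "wx": 0, "wy": 0, "wz": 0, "hand": 85},
  {"dx": 0, "dy": -4, "dz": -6, "wx": 0, "wy": 0, "wz": 0, "hand": 85},
  {"dx": 0, "dy": -4, "dz": -6, "wx": 0, "wy": 0, "wz": 0, "hand": 85},
  {"dx": 0, "dy": -4, "dz": -6, "wx": 0, "wy": 0, "wz": 0, "hand": 85},
])

```text
clock: 1.9
eef_pos: [0.1056, 0.2815, 0.5412]
tool_rot: [0.178, 0.984, -0.001, -0.0]
ft_force: [-1.2, 1.0, -1.1]
grip_width: 0.0849
grasp_force: 0.0
```

Run:
```python
from h import *
o=bot.get_obs(); print({k:np.round(v,3).tolist() for k,v in o.items()})
```

```text
{'clock': 1.9, 'joint_pos': [1.212, -0.069, 0.453, 2.094, -0.0, 1.571], 'joint_vel': [-0.001, 0.022, -0.027, 0.001, 0.002, -0.0], 'tau': [0.002, -20.556, 23.133, 0.228, 0.0, 0.0], 'eef_pos': [0.106, 0.282, 0.541], 'tool_rot': [0.178, 0.984, -0.001, -0.0], 'ft_force': [-1.156, 0.956, -1.088], 'ft_torque': [0.051, 0.035, 0.0], 'grasp_force': 0.0, 'grip_width': 0.085}
```

```bash
cat >> h.py <<'E'
def rows(wps, yaws=None, step=.045, z0=None):
    """world waypoints (x,y,z) + world yaw (deg) of tool y (tool pointing down) -> tool units of rows"""
    o=bot.get_obs(); M=R.from_quat(o['tool_rot']).as_matrix(); p=o['eef_pos']
    y0=np.degrees(np.arctan2(M[1,1],M[0,1])); W=[np.r_[p,y0]]+[np.array(w,float) for w in wps]
    for a,b in zip(W,W[1:]):
        n=max(int(np.ceil(np.linalg.norm(b[:3]-a[:3])/step)),int(np.ceil(abs(b[3]-a[3])/7.5)),1)
        for i in range(1,n+1):
            q=a+(b-a)*i/n; print(((M.T@(q[:3]-p))/.05).round(2).tolist(),'wz',round(-(q[3]-y0)/5,2), 'xyz',q[:3].round(3).tolist())
E
python3 - <<'E'
from h import *
rows([(.193,.230,.54,60),(.260,.150,.54,45),(.293,.062,.54,30),(.36,.02,.54,22),(.43,-.06,.54,6.5),(.46,-.2,.5,6.5),(.4625,-.36,.4,6.5)],step=.05)
E
```

```text
[-0.67, -0.12, 0.01] wz 0.63 xyz [0.135, 0.264, 0.541]
[-1.33, -0.23, 0.02] wz 1.26 xyz [0.164, 0.247, 0.54]
[-2.0, -0.35, 0.02] wz 1.89 xyz [0.193, 0.23, 0.54]
[-2.6, -0.69, 0.02] wz 2.89 xyz [0.215, 0.203, 0.54]
[-3.21, -1.04, 0.02] wz 3.89 xyz [0.238, 0.177, 0.54]
[-3.82, -1.38, 0.03] wz 4.89 xyz [0.26, 0.15, 0.54]
[-4.43, -2.09, 0.03] wz 6.39 xyz [0.276, 0.106, 0.54]
[-5.05, -2.8, 0.03] wz 7.89 xyz [0.293, 0.062, 0.54]
[-5.83, -2.95, 0.03] wz 8.69 xyz [0.326, 0.041, 0.54]
[-6.6, -3.11, 0.03] wz 9.49 xyz [0.36, 0.02, 0.54]
[-7.23, -3.45, 0.03] wz 10.52 xyz [0.383, -0.007, 0.54]
[-7.85, -3.78, 0.03] wz 11.55 xyz [0.407, -0.033, 0.54]
[-8.47, -4.12, 0.03] wz 12.59 xyz [0.43, -0.06, 0.54]
[-8.99, -4.92, 0.3] wz 12.59 xyz [0.44, -0.107, 0.527]
[-9.5, -5.72, 0.56] wz 12.59 xyz [0.45, -0.153, 0.513]
[-10.02, -6.53, 0.83] wz 12.59 xyz [0.46, -0.2, 0.5]
[-10.31, -7.27, 1.33] wz 12.59 xyz [0.461, -0.24, 0.475]
[-10.6, -8.02, 1.83] wz 12.59 xyz [0.461, -0.28, 0.45]
[-10.9, -8.76, 2.33] wz 12.59 xyz [0.462, -0.32, 0.425]
[-11.19, -9.5, 2.83] wz 12.59 xyz [0.462, -0.36, 0.4]
```

Emit:
drive_tool([
  {"dx": -0.67, "dy": -0.12, "dz": 0, "wx": 0, "wy": 0, "wz": 0.63, "hand": 46},
  {"dx": -1.33, "dy": -0.23, "dz": 0, "wx": 0, "wy": 0, "wz": 1.26, "hand": 46},
  {"dx": -2, "dy": -0.35, "dz": 0, "wx": 0, "wy": 0, "wz": 1.9, "hand": 46},
  {"dx": -2.6, "dy": -0.7, "dz": 0, "wx": 0, "wy": 0, "wz": 2.9, "hand": 46},
  {"dx": -3.2, "dy": -1.04, "dz": 0, "wx": 0, "wy": 0, "wz": 3.9, "hand": 46},
  {"dx": -3.8, "dy": -1.38, "dz": 0, "wx": 0, "wy": 0, "wz": 4.9, "hand": 46},
  {"dx": -4.43, "dy": -2.1, "dz": 0, "wx": 0, "wy": 0, "wz": 6.4, "hand": 46},
  {"dx": -5.05, "dy": -2.8, "dz": 0, "wx": 0, "wy": 0, "wz": 7.9, "hand": 46},
  {"dx": -5.83, "dy": -2.95, "dz": 0, "wx": 0, "wy": 0, "wz": 8.7, "hand": 46},
  {"dx": -6.6, "dy": -3.1, "dz": 0, "wx": 0, "wy": 0, "wz": 9.5, "hand": 46},
  {"dx": -7.23, "dy": -3.45, "dz": 0, "wx": 0, "wy": 0, "wz": 10.5, "hand": 46},
  {"dx": -7.85, "dy": -3.78, "dz": 0, "wx": 0, "wy": 0, "wz": 11.5, "hand": 46},
  {"dx": -8.47, "dy": -4.12, "dz": 0, "wx": 0, "wy": 0, "wz": 12.59, "hand": 46},
  {"dx": -9, "dy": -4.92, "dz": 0.3, "wx": 0, "wy": 0, "wz": 12.59, "hand": 46},
  {"dx": -9.5, "dy": -5.72, "dz": 0.56, "wx": 0, "wy": 0, "wz": 12.59, "hand": 46},
  {"dx": -10.02, "dy": -6.53, "dz": 0.83, "wx": 0, "wy": 0, "wz": 12.59, "hand": 46},
  {"dx": -10.31, "dy": -7.27, "dz": 1.33, "wx": 0, "wy": 0, "wz": 12.59, "hand": 46},
  {"dx": -10.6, "dy": -8.02, "dz": 1.83, "wx": 0, "wy": 0, "wz": 12.59, "hand": 46},
  {"dx": -10.9, "dy": -8.76, "dz": 2.33, "wx": 0, "wy": 0, "wz": 12.59, "hand": 46},
  {"dx": -11.19, "dy": -9.5, "dz": 2.83, "wx": 0, "wy": 0, "wz": 12.59, "hand": 46},
])

```text
clock: 3.9
eef_pos: [0.4621, -0.362, 0.396]
tool_rot: [0.666, 0.746, -0.0, -0.003]
ft_force: [1.4, 0.6, 0.9]
grip_width: 0.0461
grasp_force: 0.0
```

Run:
```python
from h import *
rows([(.4625,-.3600,.22,6.5),(.4625,-.360,.16,6.5),(.4625,-.360,.122,6.5)])
print(bot.get_obs()['joint_pos'].round(3))
```

```text
[0.01, 0.01, 0.88] wz -0.0 xyz [0.462, -0.362, 0.352]
[0.01, 0.01, 1.76] wz -0.0 xyz [0.462, -0.361, 0.308]
[0.02, 0.02, 2.64] wz -0.0 xyz [0.462, -0.361, 0.264]
[0.02, 0.03, 3.52] wz -0.0 xyz [0.462, -0.36, 0.22]
[0.02, 0.03, 4.12] wz -0.0 xyz [0.462, -0.36, 0.19]
[0.02, 0.03, 4.72] wz -0.0 xyz [0.462, -0.36, 0.16]
[0.02, 0.03, 5.48] wz -0.0 xyz [0.462, -0.36, 0.122]
[-0.665  0.444  0.692  1.824  0.     0.793]
```

Emit:
drive_tool([
  {"dx": 0, "dy": 0, "dz": 0.88, "wx": 0, "wy": 0, "wz": 0, "hand": 46},
  {"dx": 0, "dy": 0, "dz": 1.76, "wx": 0, "wy": 0, "wz": 0, "hand": 46},
  {"dx": 0, "dy": 0, "dz": 2.64, "wx": 0, "wy": 0, "wz": 0, "hand": 46},
  {"dx": 0, "dy": 0, "dz": 3.52, "wx": 0, "wy": 0, "wz": 0, "hand": 46},
  {"dx": 0, "dy": 0, "dz": 4.1, "wx": 0, "wy": 0, "wz": 0, "hand": 46},
  {"dx": 0, "dy": 0, "dz": 4.5, "wx": 0, "wy": 0, "wz": 0, "hand": 46},
  {"dx": 0, "dy": 0, "dz": 4.72, "wx": 0, "wy": 0, "wz": 0, "hand": 46},
  {"dx": 0, "dy": 0, "dz": 4.72, "wx": 0, "wy": 0, "wz": 0, "hand": 46},
])

```text
clock: 4.7
eef_pos: [0.4606, -0.3589, 0.1608]
tool_rot: [0.666, 0.746, -0.0, -0.004]
ft_force: [-0.3, -0.2, 0.5]
grip_width: 0.0461
grasp_force: 0.0
```

Run:
```python
from h import *
o=bot.get_obs();print(o['eef_pos'],R.from_quat(o['tool_rot']).as_euler('ZYX',degrees=True).round(2))
b=bot.camera('side');c=bot.camera('top')
p=np.hstack([cv2.resize(b[190:270,230:305],None,fx=5.3,fy=5.3,interpolation=2),cv2.resize(c[190:270,290:365],None,fx=5.3,fy=5.3,interpolation=2)])
cv2.imwrite('pics/g1.png',p[:,:,::-1])
```

```text
[ 0.46064129 -0.35893219  0.16081388] [  96.49   -0.3  -179.7 ]
```

View pics/g1.png

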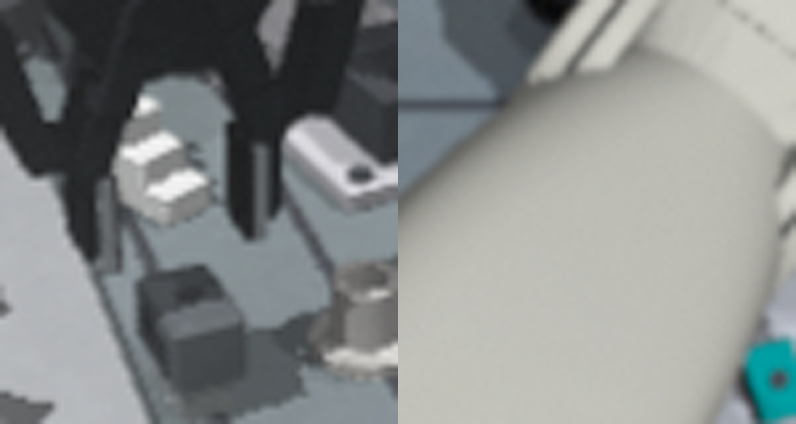

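The fingers straddle the plug at about (265,250) in the side view, clear of the blank. I descend and grip.

Emit:
drive_tool([
  {"dx": 0, "dy": 0.02, "dz": 0.4, "wx": 0, "wy": 0, "wz": 0, "hand": 46},
  {"dx": 0, "dy": 0.02, "dz": 0.78, "wx": 0, "wy": 0, "wz": 0, "hand": 46},
  {"dx": 0, "dy": 0.02, "dz": 0.78, "wx": 0, "wy": 0, "wz": 0, "hand": 46},
  {"dx": 0, "dy": 0.02, "dz": 0.78, "wx": 0, "wy": 0, "wz": 0, "hand": 20},
  {"dx": 0, "dy": 0.02, "dz": 0.78, "wx": 0, "wy": 0, "wz": 0, "hand": 20},
  {"dx": 0, "dy": 0.02, "dz": 0.78, "wx": 0, "wy": 0, "wz": 0, "hand": 20},
  {"dx": 0, "dy": 0.02, "dz": 0.78, "wx": 0, "wy": 0, "wz": 0, "hand": 20},
  {"dx": 0, "dy": 0.02, "dz": 0.78, "wx": 0, "wy": 0, "wz": 0, "hand": 20},
  {"dx": 0, "dy": 0.02, "dz": 0.78, "wx": 0, "wy": 0, "wz": 0, "hand": 20},
])

```text
clock: 5.7
eef_pos: [0.4644, -0.361, 0.1276]
tool_rot: [0.666, 0.746, 0.0, 0.002]
ft_force: [-1.1, -0.0, 6.0]
grip_width: 0.0267
grasp_force: 62.2
```

Run:
```python
from h import *
o=bot.get_obs();print(o['eef_pos'],R.from_quat(o['tool_rot']).as_euler('ZYX',degrees=True).round(2),o['ft_force'],o['grip_width'],o['grasp_force'])
```

```text
[ 0.46435356 -0.36097497  0.12762037] [9.6490e+01 1.4000e-01 1.7986e+02] [-1.09816418 -0.02469549  6.01852825] 0.026701151261812835 62.196950912475586
```

Run:
```python
from h import *
rows([(.4644,-.361,.2,6.5),(.597,-.211,.23,9.5),(.597,-.211,.19,9.5)])
```

```text
[-0.0, 0.0, -0.72] wz -0.0 xyz [0.464, -0.361, 0.164]
[-0.0, 0.0, -1.45] wz -0.0 xyz [0.464, -0.361, 0.2]
[0.53, 0.6, -1.57] wz -0.12 xyz [0.491, -0.331, 0.206]
[1.07, 1.19, -1.69] wz -0.24 xyz [0.517, -0.301, 0.212]
[1.6, 1.79, -1.81] wz -0.36 xyz [0.544, -0.271, 0.218]
[2.14, 2.39, -1.93] wz -0.48 xyz [0.57, -0.241, 0.224]
[2.68, 2.98, -2.05] wz -0.6 xyz [0.597, -0.211, 0.23]
[2.68, 2.98, -1.25] wz -0.6 xyz [0.597, -0.211, 0.19]
```

Emit:
drive_tool([
  {"dx": 0, "dy": 0, "dz": -0.5, "wx": 0, "wy": 0, "wz": 0, "hand": 20},
  {"dx": 0, "dy": 0, "dz": -1.45, "wx": 0, "wy": 0, "wz": 0, "hand": 20},
  {"dx": 0.3, "dy": 0.3, "dz": -1.8, "wx": 0, "wy": 0, "wz": -0.1, "hand": 20},
  {"dx": 0.8, "dy": 0.9, "dz": -2, "wx": 0, "wy": 0, "wz": -0.2, "hand": 20},
  {"dx": 1.3, "dy": 1.5, "dz": -2.1, "wx": 0, "wy": 0, "wz": -0.3, "hand": 20},
  {"dx": 1.8, "dy": 2.1, "dz": -2.1, "wx": 0, "wy": 0, "wz": -0.4, "hand": 20},
  {"dx": 2.3, "dy": 2.6, "dz": -2.1, "wx": 0, "wy": 0, "wz": -0.5, "hand": 20},
  {"dx": 2.6, "dy": 2.9, "dz": -2, "wx": 0, "wy": 0, "wz": -0.6, "hand": 20},
  {"dx": 2.68, "dy": 2.98, "dz": -1.7, "wx": 0, "wy": 0, "wz": -0.6, "hand": 20},
  {"dx": 2.68, "dy": 2.98, "dz": -1.4, "wx": 0, "wy": 0, "wz": -0.6, "hand": 20},
  {"dx": 2.68, "dy": 2.98, "dz": -1.4, "wx": 0, "wy": 0, "wz": -0.6, "hand": 20},
])

```text
clock: 6.8
eef_pos: [0.5949, -0.2091, 0.1928]
tool_rot: [0.646, 0.763, -0.001, -0.003]
ft_force: [-0.2, -0.3, -1.1]
grip_width: 0.0262
grasp_force: 61.3
```

Run:
```python
from h import *
o=bot.get_obs();print(o['eef_pos'],R.from_quat(o['tool_rot']).as_euler('ZYX',degrees=True).round(2),o['ft_force'],o['grip_width'],o['grasp_force'])
b=bot.camera('side');c=bot.camera('top')
def pan(im,x,y):
    p=cv2.resize(im[y:y+50,x:x+50],None,fx=8,fy=8,interpolation=cv2.INTER_CUBIC)
    for i in range(0,50,10): cv2.putText(p,str(x+i),(i*8,8),0,.3,(255,0,0)); cv2.putText(p,str(y+i),(0,i*8+3),0,.3,(255,0,0))
    return p
cv2.imwrite('pics/g2.png',np.hstack([pan(b,280,170),pan(c,240,155)])[:,:,::-1]); cv2.imwrite('pics/side2.png',b[:,:,::-1])
```

```text
[ 0.59486872 -0.2091084   0.19284188] [ 9.955e+01 -1.600e-01 -1.797e+02] [-0.16605003 -0.30616699 -1.12367605] 0.026175467332969597 61.33017897605896
```

View pics/g2.png

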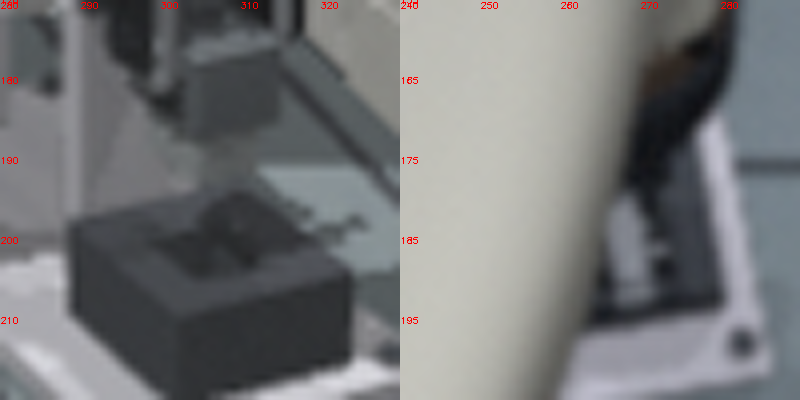

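```bash
cat > rel.py <<'E'
from fit import *
def so(name,obs,z,p0,yaw=None):
    # obs: (cam,w,l,dz,idx,uv)
    def f(p):
        return np.concatenate([(P(n,box([p[0],p[1],z+dz,p[2] if yaw is None else yaw],w,l))[i]-uv).ravel() for n,w,l,dz,i,uv in obs])
    s=least_squares(f,p0[:2] if yaw is not None else p0,loss='soft_l1'); print(name,s.x.round(4),f(s.x).round(1)); return s.x
E
python3 - <<'E'
from rel import *
y=S[3]
blk=('side',.056,.064,0,[0,2,3],px([(68,66),(352,112),(175,158)],280,190)); blk2=('side',.056,.064,-.04,[3],px([(180,252)],280,190))
hole=('side',.022,.032,0,[0,1,2,3],px([(153,80),(205,64),(268,104),(203,120)],280,190))
so('sock block',[blk,blk2],.13,[.596,-.211,.16]); so('sock hole',[hole],.13,[.596,-.211,.16]); so('both',[blk,blk2,hole],.13,[.596,-.211,.16])
so('plug now',[('side',.028,.04,0,[3,2],px([(187,62),(278,42)],280,170)),('side',.028,.04,-.026,[3,2],px([(190,141),(279,125)],280,170))],.1972,[.596,-.211],yaw=y)
so('plug old',[('side',.028,.040,0,[0,1,2,3],px([(88,98),(185,64),(248,147),(137,180)],245,232)),('side',.028,.040,-.026,[0,3],px([(93,165),(140,255)],245,232))],.132,[.46,-.36,.11])
E
```

```text
socket [ 0.5949 -0.2105  0.1282  0.1668] deg 9.55 res [-0.3  0.2 -0.2 -0.   0.4 -0.4  0.4 -0.7  0.5 -0.5  0.3  0.4 -0.6  0.2
 -0.6  0.3 -0.4 -0.2  0.2  0.5 -0.1  0.5 -1.  -0.6  1.  -0.7  0.3  0.2
 -0.3  0.3]
plug [ 0.4625 -0.3607  0.1299  0.1128] deg 6.46 res [-0.5 -0.3 -0.2  0.5 -0.1  0.1  0.8  0.1 -1.4 -1.   0.5 -0.1  0.8  0.7
  0.1  0.2]
hinge [ 0.57749667 -0.10699571  0.19821301] pin [ 0.4781024  -0.04665684  0.19821301]
side [[237.5, 152.3], [233.2, 148.5], [231.8, 147.3], [242.1, 156.3], [284.0, 156.1]]
top [[194.0, 223.8], [181.0, 225.9], [176.7, 226.6], [207.0, 221.6], [221.2, 181.9]]
pinend tri (array([ 0.46873109, -0.01360633,  0.20037243]), np.float64(0.13567947644800432)) [ 0.47245884 -0.01312849  0.19821301]
sock block [ 0.5953 -0.2106  0.1776] [-0.3 -0.8  0.5 -0.3  0.3 -0.3 -0.6  4. ]
sock hole [ 0.5932 -0.2145  0.2215] [-1.4 -0.3  0.4 -0.5  0.4  0.2  0.1  0.6]
both [ 0.5942 -0.2126  0.1893] [-0.5 -0.2  0.4  0.1  0.4  0.3 -0.5  4.6 -1.1 -0.8  0.8 -1.   0.4 -0.2
 -0.1  0.1]
plug now [ 0.5917 -0.2086] [ 0.2 -0.5  0.3 -0.5 -0.4  0.8 -0.1  0.2]
plug old [ 0.463  -0.3616  0.0639] [-0.7 -2.   1.4 -0.8  0.8  0.2 -0.2 -0.6 -0.7  1.1 -0.1  1.9]
```

Emit:
drive_tool([
  {"dx": -0.07, "dy": 0.04, "dz": 0.2, "wx": 0, "wy": 0, "wz": 0, "hand": 20},
  {"dx": -0.07, "dy": 0.04, "dz": 0.4, "wx": 0, "wy": 0, "wz": 0, "hand": 20},
  {"dx": -0.07, "dy": 0.04, "dz": 0.46, "wx": 0, "wy": 0, "wz": 0, "hand": 20},
  {"dx": -0.07, "dy": 0.04, "dz": 0.5, "wx": 0, "wy": 0, "wz": 0, "hand": 20},
  {"dx": -0.07, "dy": 0.04, "dz": 0.55, "wx": 0, "wy": 0, "wz": 0, "hand": 20},
  {"dx": -0.07, "dy": 0.04, "dz": 0.6, "wx": 0, "wy": 0, "wz": 0, "hand": 20},
])

```text
clock: 7.5
eef_pos: [0.599, -0.2135, 0.1674]
tool_rot: [0.646, 0.763, 0.0, 0.001]
ft_force: [-4.2, 2.6, 13.6]
grip_width: 0.0264
grasp_force: 63.2
```

```bash
cat > st.py <<'E'
from h import *
o=bot.get_obs();print(o['eef_pos'].round(4),R.from_quat(o['tool_rot']).as_euler('ZYX',degrees=True).round(2),o['ft_force'].round(1),o['ft_torque'].round(2),round(o['grip_width'],4),round(o['grasp_force'],1),o['joint_pos'].round(2))
E
python3 st.py
```

```text
[ 0.599  -0.2135  0.1674] [9.9490e+01 5.0000e-02 1.7993e+02] [-4.2  2.6 13.6] [0.35 1.13 0.07] 0.0264 63.2 [-0.34  0.55  0.27  1.29 -0.    1.06]
```

Emit:
drive_tool([
  {"dx": 0.02, "dy": -0.02, "dz": 0, "wx": 0, "wy": 0, "wz": 0, "hand": 20},
  {"dx": 0.04, "dy": -0.04, "dz": 0, "wx": 0, "wy": 0, "wz": 0, "hand": 20},
  {"dx": 0.04, "dy": -0.04, "dz": 0, "wx": 0, "wy": 0, "wz": 0, "hand": 20},
])

```text
clock: 7.8
eef_pos: [0.5977, -0.2122, 0.1673]
tool_rot: [0.646, 0.763, 0.001, 0.002]
ft_force: [1.8, -1.9, 6.7]
grip_width: 0.0268
grasp_force: 62.1
```

```bash
python3 st.py
```

```text
[ 0.5977 -0.2122  0.1673] [9.9490e+01 1.2000e-01 1.7981e+02] [ 1.8 -1.9  6.7] [-0.3  -0.33  0.03] 0.0268 62.1 [-0.34  0.54  0.26  1.28 -0.    1.06]
```

Run:
```python
from h import *
b=bot.camera('side')
def pan(im,x,y):
    p=cv2.resize(im[y:y+50,x:x+60],None,fx=12,fy=12,interpolation=cv2.INTER_CUBIC)
    for i in range(0,60,10): cv2.putText(p,str(x+i),(i*12,8),0,.3,(255,0,0)); cv2.putText(p,str(y+i),(0,i*12+3),0,.3,(255,0,0))
    return p
cv2.imwrite('pics/g3.png',pan(b,280,172)[:,:,::-1])
```

```text
(no output)
```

View pics/g3.png

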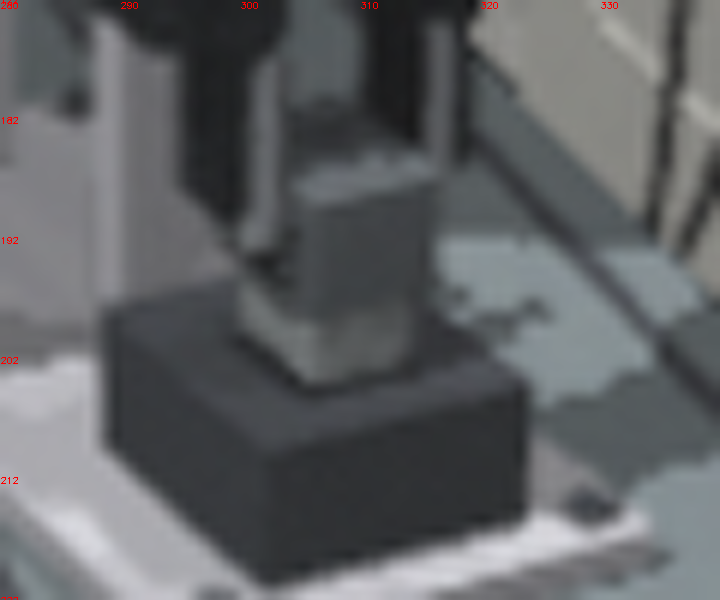

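The plug stands on the rim: shank front corner at (305.2,203.6), hole front corner about (304.9,204.6). It has to shift about -2 mm in x and -3 mm in y.

Emit:
drive_tool([
  {"dx": -0.02, "dy": -0.03, "dz": 0.02, "wx": 0, "wy": 0, "wz": 0, "hand": 20},
  {"dx": -0.03, "dy": -0.05, "dz": 0.04, "wx": 0, "wy": 0, "wz": 0, "hand": 20},
  {"dx": -0.05, "dy": -0.05, "dz": 0.05, "wx": 0, "wy": 0, "wz": 0, "hand": 20},
  {"dx": -0.06, "dy": -0.05, "dz": 0.06, "wx": 0, "wy": 0, "wz": 0, "hand": 20},
  {"dx": -0.06, "dy": -0.05, "dz": 0.06, "wx": 0, "wy": 0, "wz": 0, "hand": 20},
])

```text
clock: 8.35
eef_pos: [0.5953, -0.2135, 0.1626]
tool_rot: [0.646, 0.764, 0.002, -0.0]
ft_force: [3.5, 4.8, 2.7]
grip_width: 0.0265
grasp_force: 61.7
```

```bash
python3 st.py
```

```text
[ 0.5953 -0.2135  0.1626] [ 9.957e+01 -1.500e-01  1.799e+02] [3.5 4.8 2.7] [ 0.97 -0.79  0.05] 0.0265 61.7 [-0.35  0.54  0.25  1.28  0.    1.06]
```

It has dropped into the mouth. I relieve the side force and push home.

Emit:
drive_tool([
  {"dx": 0.03, "dy": 0.02, "dz": 0.05, "wx": 0, "wy": 0, "wz": 0, "hand": 20},
  {"dx": 0.03, "dy": 0.02, "dz": 0.12, "wx": 0, "wy": 0, "wz": 0, "hand": 20},
  {"dx": 0.03, "dy": 0.02, "dz": 0.2, "wx": 0, "wy": 0, "wz": 0, "hand": 20},
  {"dx": 0.03, "dy": 0.02, "dz": 0.25, "wx": 0, "wy": 0, "wz": 0, "hand": 20},
  {"dx": 0.03, "dy": 0.02, "dz": 0.3, "wx": 0, "wy": 0, "wz": 0, "hand": 20},
])

```text
clock: 8.85
eef_pos: [0.5955, -0.2132, 0.1515]
tool_rot: [0.646, 0.763, 0.001, 0.001]
ft_force: [-6.4, 5.8, 28.5]
grip_width: 0.0265
grasp_force: 65.0
```

```bash
python3 st.py
```

```text
[ 0.5955 -0.2132  0.1515] [9.9500e+01 4.0000e-02 1.7986e+02] [-6.4  5.8 28.5] [1.18 1.72 0.04] 0.0265 65.0 [-0.34  0.55  0.23  1.25  0.    1.06]
```

Home: z = 0.1515 matches the predicted 0.1516 with a firm 28 N. I ease off, release and lift.

Emit:
drive_tool([
  {"dx": 0, "dy": 0, "dz": 0, "wx": 0, "wy": 0, "wz": 0, "hand": 20},
  {"dx": 0, "dy": 0, "dz": 0, "wx": 0, "wy": 0, "wz": 0, "hand": 20},
  {"dx": 0, "dy": 0, "dz": -0.08, "wx": 0, "wy": 0, "wz": 0, "hand": 45},
  {"dx": 0, "dy": 0, "dz": -0.08, "wx": 0, "wy": 0, "wz": 0, "hand": 45},
  {"dx": 0, "dy": 0, "dz": -0.08, "wx": 0, "wy": 0, "wz": 0, "hand": 45},
  {"dx": 0, "dy": 0, "dz": -0.08, "wx": 0, "wy": 0, "wz": 0, "hand": 45},
  {"dx": 0, "dy": 0, "dz": -0.5, "wx": 0, "wy": 0, "wz": 0, "hand": 45},
  {"dx": 0, "dy": 0, "dz": -1.2, "wx": 0, "wy": 0, "wz": 0, "hand": 45},
  {"dx": 0, "dy": 0, "dz": -2, "wx": 0, "wy": 0, "wz": 0, "hand": 45},
  {"dx": 0, "dy": 0, "dz": -2.5, "wx": 0, "wy": 0, "wz": 0, "hand": 40},
  {"dx": 0, "dy": 0, "dz": -2.5, "wx": 0, "wy": 0, "wz": 0, "hand": 40},
])

```text
clock: 9.95
eef_pos: [0.5971, -0.2143, 0.2773]
tool_rot: [0.646, 0.763, 0.001, 0.004]
ft_force: [0.0, -0.2, 1.5]
grip_width: 0.0398
grasp_force: 0.0
```

```bash
python3 st.py
python3 - <<'E'
from h import *
b=bot.camera('side')
def pan(im,x,y,w,h,k):
    p=cv2.resize(im[y:y+h,x:x+w],None,fx=k,fy=k,interpolation=cv2.INTER_CUBIC)
    for i in range(0,w,10): cv2.putText(p,str(x+i),(i*k,8),0,.3,(255,0,0)); 
    for i in range(0,h,10):cv2.putText(p,str(y+i),(0,i*k+3),0,.3,(255,0,0))
    return p
c=cv2.imread('pics/top0.png')[:,:,::-1].copy()
cv2.imwrite('pics/g4.png',np.hstack([pan(b,220,135,100,75,4),pan(c,170,180,65,50,6)])[:,:,::-1])
E
```

```text
[ 0.5971 -0.2143  0.2773] [ 99.48   0.24 179.61] [ 0.  -0.2  1.5] [-0.01 -0.02 -0.02] 0.0398 0.0 [-0.34  0.51  0.49  1.54 -0.    1.06]
```

View pics/g4.png

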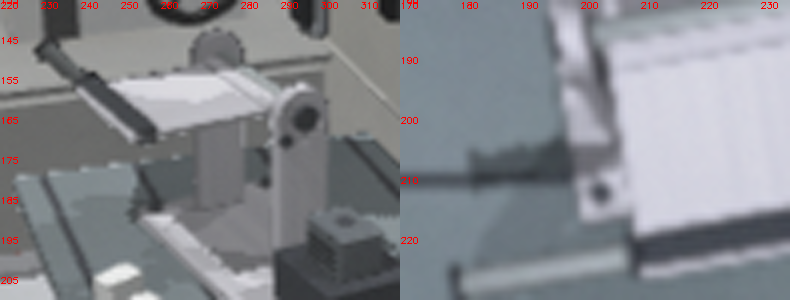

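The plug is flush on the block (side about (307,192)). The pin runs from (240,155) to (231,147) in the side view and from (208,223) to (180,227) in the top view. I move over the pin.

Emit:
drive_tool([
  {"dx": 0.6, "dy": -0.3, "dz": 0, "wx": 0, "wy": 0, "wz": 0, "hand": 40},
  {"dx": 1.4, "dy": -0.7, "dz": 0, "wx": 0, "wy": 0, "wz": 0, "hand": 40},
  {"dx": 2.2, "dy": -1.1, "dz": 0, "wx": 0, "wy": 0, "wz": 0, "hand": 40},
  {"dx": 3, "dy": -1.5, "dz": 0, "wx": 0, "wy": 0, "wz": 0, "hand": 40},
  {"dx": 3.5, "dy": -1.75, "dz": 0, "wx": 0, "wy": 0, "wz": 0, "hand": 40},
  {"dx": 3.63, "dy": -1.83, "dz": 0.2, "wx": 0, "wy": 0, "wz": 0, "hand": 40},
  {"dx": 3.63, "dy": -1.83, "dz": 0.5, "wx": 0, "wy": 0, "wz": 0, "hand": 40},
  {"dx": 3.63, "dy": -1.83, "dz": 0.5, "wx": 0, "wy": 0, "wz": 0, "hand": 40},
])

```text
clock: 10.8
eef_pos: [0.4726, -0.049, 0.2444]
tool_rot: [0.646, 0.763, -0.002, -0.003]
ft_force: [-0.0, 0.4, -0.3]
grip_width: 0.0399
grasp_force: 0.0
```

```bash
python3 st.py
python3 - <<'E'
from h import *
b=bot.camera('side')
def pan(im,x,y,w,h,k):
    p=cv2.resize(im[y:y+h,x:x+w],None,fx=k,fy=k,interpolation=cv2.INTER_CUBIC)
    for i in range(0,w,10): cv2.putText(p,str(x+i),(i*k,8),0,.3,(255,0,0)); 
    for i in range(0,h,10):cv2.putText(p,str(y+i),(0,i*k+3),0,.3,(255,0,0))
    return p
cv2.imwrite('pics/g5.png',pan(b,200,110,100,75,7)[:,:,::-1])
E
```

```text
[ 0.4726 -0.049   0.2444] [ 9.953e+01 -9.000e-02 -1.796e+02] [-0.   0.4 -0.3] [-0.    0.04 -0.01] 0.0399 0.0 [-0.1   0.2  -0.05  1.34 -0.    1.3 ]
```

View pics/g5.png

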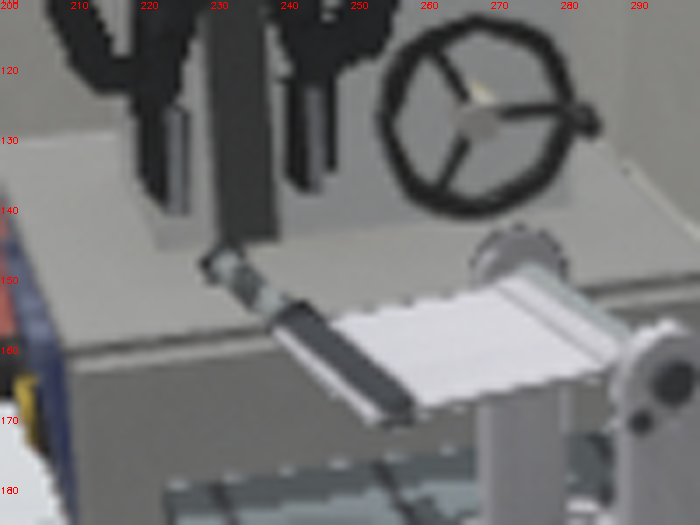

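The fingers (columns 223 and 243) straddle the pin (column 235). I descend and grip it.

Emit:
drive_tool([
  {"dx": 0, "dy": 0.07, "dz": 0.5, "wx": 0, "wy": 0, "wz": 0, "hand": 40},
  {"dx": 0, "dy": 0.07, "dz": 0.9, "wx": 0, "wy": 0, "wz": 0, "hand": 40},
  {"dx": 0, "dy": 0.07, "dz": 0.98, "wx": 0, "wy": 0, "wz": 0, "hand": 40},
  {"dx": 0, "dy": 0.07, "dz": 0.98, "wx": 0, "wy": 0, "wz": 0, "hand": 40},
  {"dx": 0, "dy": 0.07, "dz": 0.98, "wx": 0, "wy": 0, "wz": 0, "hand": 5},
  {"dx": 0, "dy": 0.07, "dz": 0.98, "wx": 0, "wy": 0, "wz": 0, "hand": 5},
  {"dx": 0, "dy": 0.07, "dz": 0.98, "wx": 0, "wy": 0, "wz": 0, "hand": 5},
  {"dx": 0, "dy": 0.07, "dz": 0.98, "wx": 0, "wy": 0, "wz": 0, "hand": 5},
  {"dx": 0, "dy": 0.07, "dz": 0.98, "wx": 0, "wy": 0, "wz": 0, "hand": 5},
  {"dx": 0, "dy": 0.07, "dz": 0.98, "wx": 0, "wy": 0, "wz": 0, "hand": 5},
])

```text
clock: 11.85
eef_pos: [0.4773, -0.0495, 0.1999]
tool_rot: [0.646, 0.763, -0.001, -0.0]
ft_force: [-6.2, -1.5, 4.2]
grip_width: 0.0096
grasp_force: 58.6
```

```bash
python3 st.py
```

```text
[ 0.4773 -0.0495  0.1999] [ 9.949e+01  6.000e-02 -1.799e+02] [-6.2 -1.5  4.2] [-0.31  1.16  0.19] 0.0096 58.6 [-0.1   0.23 -0.13  1.22 -0.    1.3 ]
```

Emit:
drive_tool([
  {"dx": 0, "dy": 0, "dz": -0.13, "wx": 0, "wy": 0, "wz": 0, "hand": 5},
  {"dx": 0, "dy": 0.01, "dz": -0.25, "wx": 0, "wy": 0, "wz": 0, "hand": 5},
  {"dx": 0, "dy": 0.02, "dz": -0.36, "wx": 0, "wy": 0, "wz": 0, "hand": 5},
  {"dx": 0, "dy": 0.04, "dz": -0.46, "wx": 0, "wy": 0, "wz": 0, "hand": 5},
  {"dx": 0, "dy": 0.06, "dz": -0.55, "wx": 0, "wy": 0, "wz": 0, "hand": 5},
  {"dx": 0, "dy": 0.09, "dz": -0.63, "wx": 0, "wy": 0, "wz": 0, "hand": 5},
  {"dx": 0, "dy": 0.12, "dz": -0.72, "wx": 0, "wy": 0, "wz": 0, "hand": 5},
  {"dx": 0, "dy": 0.15, "dz": -0.8, "wx": 0, "wy": 0, "wz": 0, "hand": 5},
  {"dx": 0, "dy": 0.19, "dz": -0.89, "wx": 0, "wy": 0, "wz": 0, "hand": 5},
  {"dx": 0, "dy": 0.24, "dz": -0.97, "wx": 0, "wy": 0, "wz": 0, "hand": 5},
  {"dx": 0, "dy": 0.3, "dz": -1.07, "wx": 0, "wy": 0, "wz": 0, "hand": 5},
  {"dx": 0, "dy": 0.37, "dz": -1.17, "wx": 0, "wy": 0, "wz": 0, "hand": 5},
  {"dx": 0, "dy": 0.45, "dz": -1.27, "wx": 0, "wy": 0, "wz": 0, "hand": 5},
  {"dx": 0, "dy": 0.45, "dz": -1.27, "wx": 0, "wy": 0, "wz": 0, "hand": 5},
])

```text
clock: 13.25
eef_pos: [0.5005, -0.0452, 0.264]
tool_rot: [0.646, 0.763, -0.0, 0.0]
ft_force: [-7.2, -2.1, 4.4]
grip_width: 0.0095
grasp_force: 58.7
```

```bash
python3 st.py
```

```text
[ 0.5005 -0.0452  0.264 ] [9.95e+01 1.00e-02 1.80e+02] [-7.2 -2.1  4.4] [-0.44  1.63  0.18] 0.0095 58.7 [-0.09  0.24  0.06  1.39 -0.    1.32]
```

Emit:
drive_tool([
  {"dx": 0, "dy": 0.09, "dz": -0.09, "wx": 0, "wy": 0, "wz": 0, "hand": 5},
  {"dx": 0, "dy": 0.18, "dz": -0.17, "wx": 0, "wy": 0, "wz": 0, "hand": 5},
  {"dx": 0, "dy": 0.28, "dz": -0.24, "wx": 0, "wy": 0, "wz": 0, "hand": 5},
  {"dx": 0, "dy": 0.38, "dz": -0.31, "wx": 0, "wy": 0, "wz": 0, "hand": 5},
  {"dx": 0, "dy": 0.48, "dz": -0.37, "wx": 0, "wy": 0, "wz": 0, "hand": 5},
  {"dx": 0, "dy": 0.59, "dz": -0.43, "wx": 0, "wy": 0, "wz": 0, "hand": 5},
  {"dx": 0, "dy": 0.71, "dz": -0.47, "wx": 0, "wy": 0, "wz": 0, "hand": 5},
  {"dx": 0, "dy": 0.82, "dz": -0.51, "wx": 0, "wy": 0, "wz": 0, "hand": 5},
  {"dx": 0, "dy": 0.94, "dz": -0.54, "wx": 0, "wy": 0, "wz": 0, "hand": 5},
  {"dx": 0, "dy": 1, "dz": -0.55, "wx": 0, "wy": 0, "wz": 0, "hand": 5},
  {"dx": 0, "dy": 1, "dz": -0.55, "wx": 0, "wy": 0, "wz": 0, "hand": 5},
])

```text
clock: 14.35
eef_pos: [0.5507, -0.0362, 0.2933]
tool_rot: [0.646, 0.763, 0.002, 0.001]
ft_force: [-6.1, 0.4, 9.9]
grip_width: 0.009
grasp_force: 61.0
```

```bash
python3 st.py
```

```text
[ 0.5507 -0.0362  0.2933] [ 9.9540e+01 -2.0000e-02  1.7975e+02] [-6.1  0.4  9.9] [-0.09  1.78  0.24] 0.009 61.0 [-0.07  0.33  0.26  1.49  0.    1.34]
```

Emit:
drive_tool([
  {"dx": 0, "dy": 0.1, "dz": -0.04, "wx": 0, "wy": 0, "wz": 0, "hand": 5},
  {"dx": 0, "dy": 0.18, "dz": -0.06, "wx": 0, "wy": 0, "wz": 0, "hand": 5},
  {"dx": 0, "dy": 0.23, "dz": -0.08, "wx": 0, "wy": 0, "wz": 0, "hand": 5},
  {"dx": 0, "dy": 0.26, "dz": -0.08, "wx": 0, "wy": 0, "wz": 0, "hand": 5},
  {"dx": 0, "dy": 0.26, "dz": -0.08, "wx": 0, "wy": 0, "wz": 0, "hand": 5},
  {"dx": 0, "dy": 0.26, "dz": -0.08, "wx": 0, "wy": 0, "wz": 0, "hand": 5},
])

```text
clock: 14.95
eef_pos: [0.5634, -0.0339, 0.2953]
tool_rot: [0.646, 0.763, 0.001, 0.0]
ft_force: [-4.4, 2.1, 6.7]
grip_width: 0.0094
grasp_force: 59.4
```

```bash
python3 st.py
python3 - <<'E'
from h import *
b=bot.camera('side')
def pan(im,x,y,w,h,k):
    p=cv2.resize(im[y:y+h,x:x+w],None,fx=k,fy=k,interpolation=cv2.INTER_CUBIC)
    for i in range(0,w,10): cv2.putText(p,str(x+i),(i*k,8),0,.3,(255,0,0)); 
    for i in range(0,h,10):cv2.putText(p,str(y+i),(0,i*k+3),0,.3,(255,0,0))
    return p
cv2.imwrite('pics/g6.png',pan(b,235,90,110,125,4)[:,:,::-1])
# predicted upright: edges of flap plane in jig frame
S=np.array([.5949,-.2105,.130]);t=np.radians(9.7);ex=np.array([np.cos(t),np.sin(t),0]);ey=np.array([-np.sin(t),np.cos(t),0])
H=S+.105*ey+[0,0,.07]
for th in (80,90,100):
    a=np.radians(th); r=-np.cos(a)*ex+np.sin(a)*np.array([0,0,1])
    print(th,P('side',[H-.042*ey,H-.042*ey+.095*r,H+.042*ey+.095*r,H+.11*ey+.088*r]).round(1).tolist())
E
```

```text
[ 0.5634 -0.0339  0.2953] [ 9.9550e+01 -7.0000e-02  1.7986e+02] [-4.4  2.1  6.7] [0.36 1.31 0.22] 0.0094 59.4 [-0.06  0.36  0.3   1.51  0.    1.34]
80 [[292.3, 161.4], [285.5, 122.0], [269.0, 112.8], [257.9, 109.0]]
90 [[292.3, 161.4], [292.4, 120.3], [275.4, 111.2], [263.5, 107.6]]
100 [[292.3, 161.4], [299.1, 119.9], [281.8, 110.9], [269.2, 107.4]]
```

View pics/g6.png

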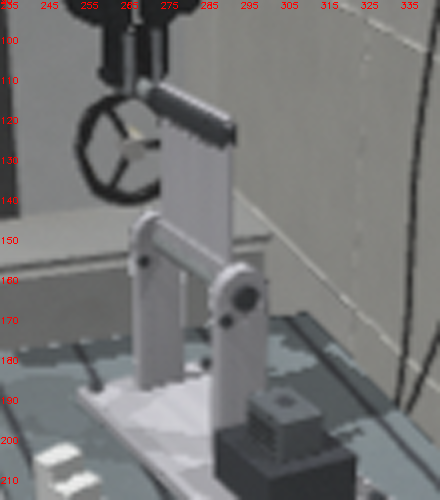

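The flap stands upright: its right edge is at column about 292.5, with 292.4 predicted at 90°. The TCP shift of 87.5 mm of 88 agrees, and the plug is home. I hold steady and hand in.

Emit:
drive_tool([
  {"dx": 0, "dy": 0.01, "dz": 0, "wx": 0, "wy": 0, "wz": 0, "hand": 5},
  {"dx": 0, "dy": 0.01, "dz": 0, "wx": 0, "wy": 0, "wz": 0, "hand": 5},
  {"dx": 0, "dy": 0.01, "dz": 0, "wx": 0, "wy": 0, "wz": 0, "hand": 5},
  {"dx": 0, "dy": 0.01, "dz": 0, "wx": 0, "wy": 0, "wz": 0, "hand": 5},
  {"dx": 0, "dy": 0.01, "dz": 0, "wx": 0, "wy": 0, "wz": 0, "hand": 5},
  {"dx": 0, "dy": 0.01, "dz": 0, "wx": 0, "wy": 0, "wz": 0, "hand": 5},
  {"dx": 0, "dy": 0.01, "dz": 0, "wx": 0, "wy": 0, "wz": 0, "hand": 5},
  {"dx": 0, "dy": 0.01, "dz": 0, "wx": 0, "wy": 0, "wz": 0, "hand": 5},
])

```text
clock: 15.8
eef_pos: [0.5636, -0.0339, 0.2952]
tool_rot: [0.646, 0.763, 0.001, 0.0]
ft_force: [-5.4, 2.2, 7.1]
grip_width: 0.0093
grasp_force: 59.5
```

```bash
python3 st.py; python3 -c "
from workcell import bot; print(bot.job_done())"
```

```text
[ 0.5636 -0.0339  0.2952] [ 9.954e+01 -7.000e-02  1.799e+02] [-5.4  2.2  7.1] [0.38 1.52 0.21] 0.0093 59.5 [-0.06  0.36  0.3   1.51  0.    1.34]
the job is handed in; nothing more can be done
None
```

I handed the job in at 15.8 s with the plug home in the socket and the flap gripped, steady and upright at about 90° by TCP travel and the side picture; the loupe and blank were never touched, and no verdict came back.

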